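# Centre the finial on its plinth before gluing

### The job

The little turned finial with the brass ball stands off-centre on its square wooden plinth. Nudge it gently with the fingertips, low at its foot, until it stands upright in the middle of the plinth's top; do not pick it up or squeeze it, and do not knock it over or off. Leave the sanding block, the paint tin and the pencil where they are, and finish clear of everything.

Things in the scene. Friction and masses are not known exactly. Their poses are not given: they have to be found in the camera images.
- finial: Loose top-heavy turned finial on the plinth, 61 mm tall, about 0.16 kg (varies): round pale wooden foot 34 mm in diameter, 13 mm high, straight-sided (its widest part); thin neck with a 21 mm collar; brass ball 26 mm in diameter, centre 48 mm up. It slides if pushed at the foot, rocks or topples if pushed at the ball. Origin: centre of the foot's underside; z up through the ball.
- plinth: Square stepped dark wooden plinth, fixed to the bench top (z = 0), at any yaw. 124 x 124 mm at the bottom, flat level top 100 x 100 mm, 34 mm above the bench. Nothing marks the middle. Origin: centre of its underside; x and y run parallel to its sides, z up.
- plinth_centre (a point): The middle of the plinth's top face (34 mm above the plinth's origin), where the centre of the finial's foot belongs.
- sanding_block: Bystander: cork-faced wooden sanding block, 65 x 112 x 30 mm, loose on the bench to the left of the plinth. Origin: centre of its underside, long side along its y.
- paint_tin: Bystander: small round lever-lid paint tin, 74 mm in diameter, 80 mm high, loose on the bench beyond the plinth (the nearer of two such tins). Origin: centre of its underside.
- pencil: Bystander: carpenter's pencil, 14 x 155 x 8 mm, loose on the bench to the right of the plinth, near a tall fixed wooden post that leans over the bench between it and the robot (keep the arm off that post). Origin: centre of its underside, long side along its y.
Things that resemble listed ones, but are neither listed nor needed, are in the scene too. Leave any orange look-alike of the finial alone.

How it is judged:
At the end, for the whole second after the job is handed in: The finial stands upright (within 0.06 rad) and still on the plinth's top, the centre of its foot within 6 mm of the middle; sanding block, paint tin and pencil are within 15 mm of where they were (horizontal distance between finial and plinth_centre below 0.006 m and z of finial in the frame of plinth between 0.031 and 0.037 m and angle between finial's own z axis and vertical below 0.06 rad and linear speed of finial below 0.01 m/s and distance of each of sanding_block, paint_tin, pencil from where it was at the start of the episode below 0.015 m); the robot touches nothing.
It fails at once if the finial is lifted off the plinth (upright, more than 4 mm above its top and not borne by it) (z of finial in the frame of plinth above 0.038 m and angle between finial's own z axis and vertical below 0.5 rad and contact force between finial and plinth below 0.02 N).
It fails at once if the finial is knocked over (tilted more than 0.6 rad) (angle between finial's own z axis and vertical above 0.6 rad).
It fails at once if the finial falls off the plinth's top (z of finial in the frame of plinth below 0.024 m).
It fails at once if the finial is squeezed or pushed with more than 10 N (contact force between any of the arm, the fingers and finial above 10 N).
It fails at once if a bystander is moved by more than 15 mm (distance of any of sanding_block, paint_tin, pencil from where it was at the start of the episode above 0.015 m).
It also fails if it takes over 48 s, if anything falls off the work surface, if the arm or the gripper's body presses on something with over 40 N, if the wrist force passes 120 N, or if a joint passes its speed limit or range.

### The arm

A 6-joint arm with a two-finger parallel gripper is mounted at the origin on a cart in front of the work surface, level with it; the furniture and walls round the work are solid. World frame = base frame: x ahead of the robot, y to its left, z up, the work surface at z = 0. Lengths are in m, angles in rad, forces in N, time in s.
With the tool pointing down it reaches from about 0.375 to 0.9 m from the base axis. Payload 3.1 kg.
Tool frame: the origin (TCP) lies midway between the tips of the shut fingers; the grasp point (between the pads) lies manip.grasp_offset behind it (manip.grasp_offset is the distance from the TCP to the grasp point, in m); z points along the fingers, y is the line along which they close (so a half turn about z gives the same grasp; the last joint's range is limited). The gripper opens to 87 mm and grips with 3 to 60 N. Pads are 19 mm wide; open, the fingers measure 117 mm over their backs; the gripper's body (75 mm by 190 mm) begins 51 mm behind the grasp point.
Start: joints at [-1.421, 0.527, 1.433, -0, 1.181, -0.178], TCP at [0.201, -0.592, 0.223] pointing down, gripper open.
Joint ranges: [-3.08, 3.08], [-0.75, 2.2], [0.22, 2.44], [-1.43, 4.57], [0, 2.65], [-2.85, 2.85]. Speed limits (rad/s): [2.79, 2.79, 3.14, 3.14, 3.14, 3.14].

### API

Orientations are given as a unit quaternion [w, x, y, z].
In Python, from plant import telemetry, imaging, job, spotter, manip gives the robot as it stands. The module is installed in compiled form; this text tells all that it offers.
- The arm moves only by the tool arm_command, never from a script. Its argument "steps" is a list of rows, each an object of numbers: "tx", "ty", "tz": the shift along the tool's x, y, z in units of 0.04 m (1.0 is 0.04 m); "ax", "ay", "az": the turn, a rotation vector about the tool's x, y, z in units of 0.5 rad (1.0 is 0.5 rad). In form: [{"tx": .., "ty": .., "tz": .., "ax": .., "ay": .., "az": ..}, ...]. A call has 1 to 5 rows; each row shifts and turns the commanded pose from where the row before left it, along the tool's axes as they then stand; what a row does not reach is not made up. A row lasts 1/10 s, in which the tool goes at most 50 mm and 8.59 degrees, less where a joint would pass 70% of its speed; a pose out of reach is approached as far as the arm can. A call with a number of a shift or a turn outside -1 to 1 is refused whole. A call with a gripper value outside its range is refused whole. "fingers" is the opening, from 0 (shut) to 1 (fully open), set as the call begins (left out, the last holds). The fingers move at their own pace and stop on an object; "force" is the grip in N (left out, the last holds). Time passes only in rows, so rows that do not move let the fingers close. It gives the time, the measured TCP pose, the force, the opening and the grip force at its end, in the units of the state.
- telemetry.sense(): the state, without advancing time (a new reading comes with each control period).
- imaging.get_image(name): name is "scene" or "top" or "wrist"; returns a dict with "image" (384x512x3 uint8, blue, green, red), "fx", "fy", "cx", "cy" (pixels), "k1" (the pictures are not rectified: a ray, as slopes to the right and down, at radius r is drawn at 1 + k1 r^2 times it, then the intrinsics apply), "extrinsics" (4x4, takes a point from camera to world coordinates); the wrist camera has in their place "hand_eye" (4x4, takes a point from camera to tool coordinates, whose origin is the TCP and whose axes are the flange's). Camera axes: x right, y down, z forward; pixel columns grow to the right and rows downward; lengths in m; the calibration is good to about 2 mm. A picture is of the moment at which its call begins: read the wrist's pose just before it. There is no depth.
- job.finish_job(): hands the job in; it is judged then, once.
Trained networks look in the newest picture that a camera, given by its name, has taken for a name from the list of things; names that differ only in an ending like _2 or _b are one class to them, and where a whole thing is asked for, a point or a joint stands for the part that bears it (a point fixed in the world has none). Each returns a list of dicts, best first, with "score" (0 to 1); they miss things now and then, are a little off and sometimes report something else, mostly with a low value. They report only what shows in the picture. A call takes as long as a camera call. They do not tell look-alikes from the thing itself.
- spotter.boxes_of(thing, camera): "xy" ([column, row] in pixels, amid what is visible of it).
The state is a dict: "time": time; "joints": joint angles; "qd": joint speeds; "effort": joint torques, N m; "tool_pos": TCP position; "eef_rot": TCP orientation; "contact_force": force on the tool from outside, world axes, zero at the start; "wrist_torque": the same for the moment, N m; "opening": opening from 0.0 (shut) to 1.0 (fully open); "finger_force": force on a finger pad.
Only numpy, scipy, OpenCV 4.12 (cv2) and the standard library are available. Lean on these libraries where they do the work, as an engineer would, in place of code of your own. Each camera call takes 0.05 s, during which the arm holds its last target. There are 200 camera calls.

## Working session

There is one attempt and no reset: what is moved stays moved. The work goes in short steps, Python scripts to look and compute and a tool call to move; the robot and the scene stay as the last step left them, time stands still between calls to the robot, and variables do not carry over. Pictures are saved under pics/ and viewed, at most 10 in all, crops included, and the job is handed in when it is done.

Besides the shell and the picture viewer there is one more tool, called after "Call:" as name(argument=value, ...) on one line, values as JSON. arm_command: Moves the arm, as the interface text tells. Shifts and turns lie within -1 to 1; 1 stands for 0.04 m of shift or 0.5 rad of turn. Its arguments: {"type":"object","properties":{"steps":{"type":"array"},"fingers":{"type":"number"},"force":{"type":"number"}},"required":["steps"]}

```bash
mkdir -p pics; cat > h.py <<'E'
import numpy as np, cv2
from plant import telemetry, imaging, job, spotter, manip
from scipy.spatial.transform import Rotation as R
def Rq(q): return R.from_quat([q[1],q[2],q[3],q[0]]).as_matrix()
def cam(name):
    s=telemetry.sense(); d=imaging.get_image(name)
    if name=='wrist':
        T=np.eye(4);T[:3,:3]=Rq(s['eef_rot']);T[:3,3]=s['tool_pos'];d['T']=T@np.array(d['hand_eye'])
    else: d['T']=np.array(d['extrinsics'])
    return d
def KD(d): return np.array([[d['fx'],0,d['cx']],[0,d['fy'],d['cy']],[0,0,1.]]),np.array([d['k1'],0,0,0,0.])
def unproj(d,uv,z):
    K,D=KD(d);p=cv2.undistortPoints(np.array(uv,float).reshape(-1,1,2),K,D)[:,0]
    r=np.c_[p,np.ones(len(p))]@d['T'][:3,:3].T;c=d['T'][:3,3]
    return c+r*((z-c[2])/r[:,2])[:,None]
def proj(d,P):
    K,D=KD(d);Ti=np.linalg.inv(d['T']);rv=cv2.Rodrigues(Ti[:3,:3])[0]
    return cv2.projectPoints(np.array(P,float).reshape(-1,1,3),rv,Ti[:3,3],K,D)[0][:,0]
E
python3 - <<'E'
from h import *
s=telemetry.sense();print({k:np.round(v,3) for k,v in s.items()},manip.grasp_offset)
ims=[]
for n in ['scene','top']:
    d=cam(n);ims.append(d['image']);cv2.imwrite(f'pics/{n}0.png',d['image'])
    print(n,d['fx'],d['k1'],np.round(d['T'],3).tolist())
    for t in ['finial','plinth','sanding_block','paint_tin','pencil']:
        for b in spotter.boxes_of(t,n)[:4]:
            z={'finial':.055,'plinth':.034}.get(t,.02)
            print(t,np.round(b['xy'],1),round(b['score'],2),np.round(unproj(d,b['xy'],z)[0],3))
E
```

```text
{'time': np.float64(0.0), 'joints': array([-1.421,  0.528,  1.434, -0.   ,  1.181, -0.178]), 'qd': array([ 0.001,  0.   ,  0.001, -0.001, -0.   , -0.001]), 'effort': array([ -0.   , -44.004, -17.659,   0.063,   0.058,  -0.   ]), 'tool_pos': array([ 0.201, -0.591,  0.222]), 'eef_rot': array([-0.001,  0.987,  0.163,  0.   ]), 'contact_force': array([-0.686, -0.231,  0.12 ]), 'wrist_torque': array([ 0.025,  0.032, -0.057]), 'finger_force': np.float64(0.0), 'opening': np.float64(1.0)} 0.0187
scene 393.3972057317938 0.013150903341950985 [[-0.856, -0.239, 0.457, 0.175], [-0.516, 0.423, -0.745, 0.886], [-0.015, -0.874, -0.486, 0.542], [0.0, 0.0, 0.0, 1.0]]
finial [306.5 221.9] 0.83 [0.437 0.218 0.055]
finial [250.8 212.8] 0.56 [0.56  0.247 0.055]
plinth [241.  229.1] 0.77 [0.562 0.286 0.034]
sanding_block [169.9 265.3] 0.96 [0.63  0.446 0.02 ]
paint_tin [207.9 174.7] 0.59 [0.797 0.09  0.02 ]
pencil [324.8 175.7] 0.48 [ 0.503 -0.068  0.02 ]
top 434.81052193411244 -0.14218970359193342 [[-0.006, -0.986, 0.167, 0.439], [-1.0, 0.011, 0.024, 0.143], [-0.025, -0.167, -0.986, 1.235], [0.0, 0.0, 0.0, 1.0]]
finial [228.9 219.6] 0.62 [0.564 0.25  0.055]
sanding_block [166.2 196.9] 0.91 [0.634 0.433 0.02 ]
paint_tin [282.3 148.2] 0.67 [0.773 0.099 0.02 ]
paint_tin [228.6 219.6] 0.44 [0.568 0.254 0.02 ]
pencil [350.4 236.8] 0.74 [ 0.516 -0.087  0.02 ]
```

View pics/scene0.png

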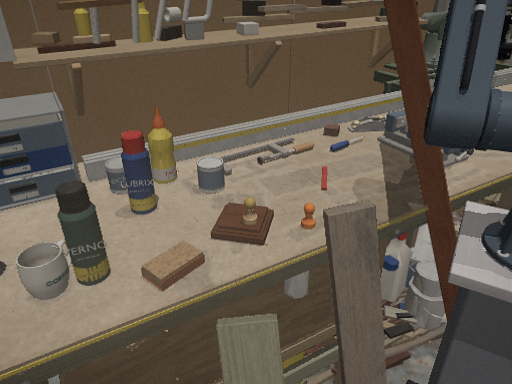

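View pics/top0.png

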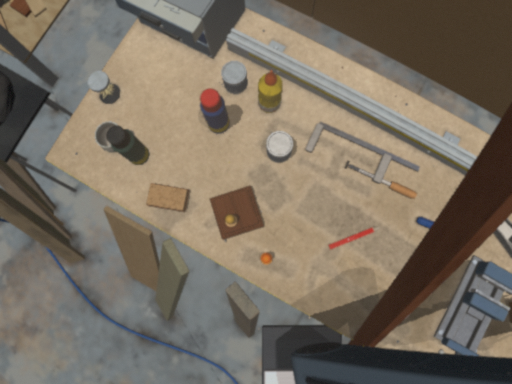

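The real finial, with the pale foot and brass ball, is on the plinth at scene (250,210) and top (231,219). The all-orange look-alike stands on the bench at scene (309,215) and top (267,258). I'll confirm this in a crop and measure the plinth and the post.

```bash
python3 - <<'E'
from h import *
a=cv2.imread('pics/scene0.png')[185:260,200:330];b=cv2.imread('pics/top0.png')[175:275,195:295]
a=cv2.resize(a,(780,450),interpolation=cv2.INTER_CUBIC)
b=cv2.resize(b,(600,600),interpolation=cv2.INTER_CUBIC)
cv2.imwrite('pics/crop_s.png',a);cv2.imwrite('pics/crop_t.png',b)
S=cam('scene');Tp=cam('top')
def ray(d,uv):
    c=d['T'][:3,3];p=unproj(d,[uv],0.)[0];return c,p
def plane(d,u,v):
    c,p=ray(d,u);_,q=ray(d,v);n=np.cross(p-c,q-c);return c,n/np.linalg.norm(n)
# post centre line in both views
cs,ns=plane(S,(400,0),(447,300));ct,nt=plane(Tp,(505,170),(375,335))
dr=np.cross(ns,nt);dr/=np.linalg.norm(dr)
for z in (0,.2,.4,.6,.8):
    A=np.array([ns,nt,[0,0,1]]);print('post',z,np.round(np.linalg.solve(A,[ns@cs,nt@ct,z]),3))
print('base in top',proj(Tp,[[0,0,0],[0,0,.3],[.2,-.59,.22]]).round(),'scene',proj(S,[[0,0,0],[.2,-.59,.22]]).round())
E
```

```text
post 0 [ 0.234 -0.145  0.   ]
post 0.2 [ 0.297 -0.125  0.2  ]
post 0.4 [ 0.359 -0.105  0.4  ]
post 0.6 [ 0.421 -0.085  0.6  ]
post 0.8 [ 0.484 -0.065  0.8  ]
base in top [[322. 424.]
 [338. 472.]
 [566. 354.]] scene [[537. 251.]
 [480.  76.]]
```

View pics/crop_s.png

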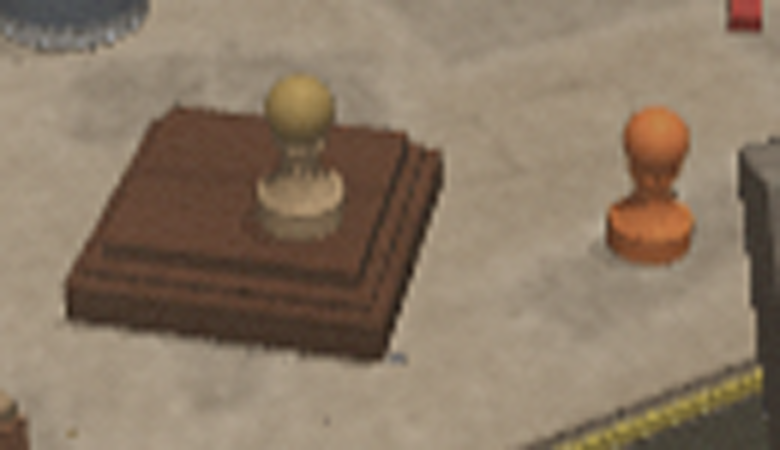

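View pics/crop_t.png

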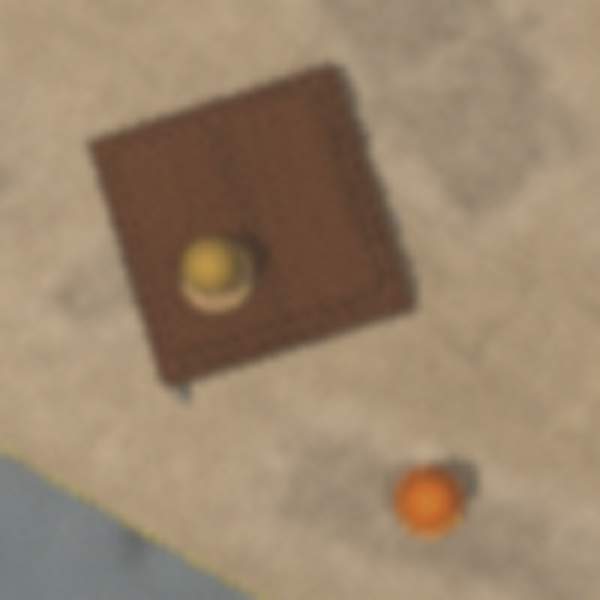

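The crops confirm it: pale foot and brass ball on the plinth, at crop_s (300,180) and crop_t (215,275). The look-alike on the bench is solid orange. Next I'll fit the plinth, the finial and the post.

```bash
cat > m.py <<'E'
from h import *
from scipy.optimize import least_squares
S=cam('scene');Tp=cam('top')
def sq(x,y,w,h,z):
    c,s=np.cos(w),np.sin(w);q=np.array([[-1,-1],[1,-1],[1,1],[-1,1]])*h
    return np.c_[q@np.array([[c,s],[-s,c]])+[x,y],np.full(4,z)]
pt=np.array([[210.3,199.2],[250.8,185.8],[264.2,225.8],[222.5,238.7]])
ps=np.array([[217.5,225.8],[260,231.2],[267.8,207.2],[227.5,204.0]])
def m(P,q): return np.array([P[np.argmin(np.linalg.norm(P-a,axis=1))]-a for a in q]).ravel()
rt=lambda p:m(proj(Tp,sq(*p,.062,0.0)),pt); rs=lambda p:m(proj(S,sq(*p,.05,.034)),ps)
for f in (lambda p:rt(p),lambda p:rs(p),lambda p:np.r_[rt(p),rs(p)]):
    r=least_squares(f,[.575,.24,.3]);print(np.round(r.x,4),np.abs(r.fun).max().round(2))
x=r.x
# finial: ball in scene & top, foot in scene
print('ball T',unproj(Tp,[195+211/6,175+264/6],.034+.048),'ball S',unproj(S,[200+300/6,185+108/6],.082))
print('foot T',unproj(Tp,[195+217/6,175+276/6],.047),'foot S',unproj(S,[200+300/6,185+(238-7)/6],.034))
def edges(d,rows,c0,c1):
    im=d['image'].astype(int)
    for r in rows:
        q=im[r,c0:c1];k=np.where((q[:,2]>1.5*q[:,0])&(q[:,2]-q[:,0]>20)&(q[:,2]<150))[0]
        print(r,(k.min()+c0,k.max()+c0,len(k)) if len(k) else None,end=' ')
    print()
edges(S,range(5,340,40),375,480);edges(Tp,range(140,350,30),330,512)
print('planks',unproj(S,[[352,205],[250,318]],0).round(3),unproj(Tp,[[242,290],[170,245],[120,210]],0).round(3))
E
python3 m.py
```

```text
[0.591  0.2317 0.3065] 0.8
[0.584 0.241 0.337] 0.89
[0.5885 0.2345 0.3187] 2.59
ball T [[0.56283314 0.24380051 0.082     ]] ball S [[0.56032164 0.24880229 0.082     ]]
foot T [[0.56105008 0.24409484 0.047     ]] foot S [[0.55557405 0.25791646 0.034     ]]
5 (np.int64(375), np.int64(434), 58) 45 (np.int64(375), np.int64(422), 48) 85 (np.int64(375), np.int64(429), 40) 125 (np.int64(408), np.int64(424), 17) 165 (np.int64(416), np.int64(443), 28) 205 (np.int64(428), np.int64(450), 23) 245 (np.int64(380), np.int64(454), 27) 285 (np.int64(440), np.int64(456), 17) 325 None 
140 (np.int64(412), np.int64(511), 27) 170 (np.int64(466), np.int64(511), 46) 200 (np.int64(450), np.int64(511), 62) 230 (np.int64(362), np.int64(495), 68) 260 (np.int64(409), np.int64(464), 56) 290 (np.int64(387), np.int64(435), 49) 320 (np.int64(365), np.int64(511), 41) 
planks [[0.396 0.013 0.   ]
 [0.432 0.466 0.   ]] [[0.371 0.217 0.   ]
 [0.498 0.424 0.   ]
 [0.6   0.576 0.   ]]
```

Call:
arm_command(steps=[{"tz":-1},{"tz":-1},{"tz":-1},{"tz":-1},{"tz":-1}], fingers=0.23)

```text
schema error: expected keys tx, ty, tz, ax, ay, az
```

```bash
python3 - <<'E'
from h import *
s=telemetry.sense();print({k:np.round(s[k],3) for k in ('time','joints','tool_pos','eef_rot','opening','contact_force')})
w=cam('wrist');print(np.round(w['hand_eye'],3).tolist(),w['fx'],w['k1'])
S=cam('scene');Tp=cam('top')
def plane(d,u,v):
    c=d['T'][:3,3];p,q=unproj(d,[u,v],0.);n=np.cross(p-c,q-c);return c,n/np.linalg.norm(n)
for a,b in [(((407,45),(448,285)),((385,320),(436,260))),(((403,85),(440,285)),((365,320),(409,260))),(((403,85),(440,285)),((406,320),(464,260)))]:
    cs,ns=plane(S,*a);ct,nt=plane(Tp,*b)
    P=np.array([np.linalg.solve(np.array([ns,nt,[0,0,1]]),[ns@cs,nt@ct,z]) for z in (0,.3,.6,.9,1.1)])
    print(np.c_[P,np.hypot(P[:,0],P[:,1])].round(3).tolist(),proj(S,P).round(0).tolist(),proj(Tp,P).round(0).tolist())
E
```

```text
{'time': np.float64(0.8), 'joints': array([-1.422,  0.527,  1.433, -0.   ,  1.181, -0.178]), 'tool_pos': array([ 0.201, -0.592,  0.223]), 'eef_rot': array([-0.   ,  0.987,  0.163, -0.   ]), 'opening': np.float64(0.998), 'contact_force': array([ 0.125, -0.004, -0.215])}
[[0.0, -0.969, -0.247, 0.066], [1.0, 0.0, -0.0, -0.0], [0.0, -0.247, 0.969, -0.162], [0.0, 0.0, 0.0, 1.0]] 329.76167361044713 0.008200597398659637
[[0.224, -0.126, 0.0, 0.257], [0.324, -0.107, 0.3, 0.341], [0.425, -0.087, 0.6, 0.433], [0.525, -0.067, 0.9, 0.529], [0.592, -0.054, 1.1, 0.594]] [[433.0, 198.0], [413.0, 81.0], [388.0, -70.0], [355.0, -276.0], [326.0, -462.0]] [[366.0, 342.0], [387.0, 318.0], [425.0, 273.0], [519.0, 155.0], [629.0, -51.0]]
[[0.238, -0.088, 0.0, 0.253], [0.341, -0.076, 0.3, 0.349], [0.444, -0.063, 0.6, 0.449], [0.548, -0.051, 0.9, 0.55], [0.616, -0.043, 1.1, 0.618]] [[425.0, 203.0], [403.0, 83.0], [375.0, -70.0], [339.0, -276.0], [308.0, -459.0]] [[352.0, 337.0], [372.0, 311.0], [409.0, 260.0], [499.0, 128.0], [600.0, -89.0]]
[[0.277, -0.238, 0.0, 0.365], [0.377, -0.212, 0.3, 0.432], [0.476, -0.186, 0.6, 0.511], [0.576, -0.16, 0.9, 0.598], [0.642, -0.143, 1.1, 0.658]] [[420.0, 176.0], [400.0, 69.0], [376.0, -67.0], [344.0, -247.0], [317.0, -406.0]] [[405.0, 321.0], [434.0, 292.0], [486.0, 236.0], [599.0, 101.0], [541.0, 14.0]]
```

Call:
arm_command(steps=[{"tx":0,"ty":0,"tz":-1,"ax":0,"ay":0,"az":0},{"tx":0,"ty":0,"tz":-1,"ax":0,"ay":0,"az":0},{"tx":0,"ty":0,"tz":-1,"ax":0,"ay":0,"az":0},{"tx":0,"ty":0,"tz":-1,"ax":0,"ay":0,"az":0},{"tx":0,"ty":0,"tz":-1,"ax":0,"ay":0,"az":0}], fingers=0.23)

```text
time: 1.45
tool_pos: [0.2012, -0.5913, 0.4243]
eef_rot: [0.0, 0.987, 0.163, 0.0]
contact_force: [0.2, -0.5, 0.9]
opening: 0.631
finger_force: 0.0
```

```bash
cat > st.py <<'E'
from h import *
s=telemetry.sense();print({k:np.round(s[k],3) for k in ('time','joints','tool_pos','eef_rot','opening','contact_force')}, np.hypot(*s['tool_pos'][:2]).round(3))
E
python3 st.py
```

```text
{'time': np.float64(1.45), 'joints': array([-1.421,  0.378,  1.134,  0.   ,  1.629, -0.179]), 'tool_pos': array([ 0.201, -0.591,  0.424]), 'eef_rot': array([0.   , 0.987, 0.163, 0.   ]), 'opening': np.float64(0.631), 'contact_force': array([ 0.195, -0.514,  0.912])} 0.625
```

Call:
arm_command(steps=[{"tx":0,"ty":-1,"tz":-0.4,"ax":0,"ay":0,"az":0},{"tx":0,"ty":-1,"tz":-0.4,"ax":0,"ay":0,"az":0},{"tx":0,"ty":-1,"tz":-0.4,"ax":0,"ay":0,"az":0},{"tx":0,"ty":-1,"tz":-0.4,"ax":0,"ay":0,"az":0}])

```text
time: 1.85
tool_pos: [0.1493, -0.4385, 0.4871]
eef_rot: [-0.0, 0.987, 0.163, -0.0]
contact_force: [0.0, 0.3, 1.0]
opening: 0.279
finger_force: 0.0
```

```bash
python3 st.py
```

```text
{'time': np.float64(1.85), 'joints': array([-1.485,  0.081,  1.373, -0.   ,  1.687, -0.242]), 'tool_pos': array([ 0.149, -0.439,  0.487]), 'eef_rot': array([-0.   ,  0.987,  0.163, -0.   ]), 'opening': np.float64(0.279), 'contact_force': array([0.045, 0.273, 0.978])} 0.463
```

Call:
arm_command(steps=[{"tx":0,"ty":-0.83,"tz":-0.42,"ax":0,"ay":0,"az":0.284},{"tx":-0.11,"ty":-0.83,"tz":-0.42,"ax":0,"ay":0,"az":0.284},{"tx":-0.23,"ty":-0.8,"tz":-0.42,"ax":0,"ay":0,"az":0.284},{"tx":-0.34,"ty":-0.76,"tz":-0.42,"ax":0,"ay":0,"az":0.284},{"tx":-0.45,"ty":-0.71,"tz":-0.42,"ax":0,"ay":0,"az":0.284}])

```text
time: 2.35
tool_pos: [0.0965, -0.2802, 0.5712]
eef_rot: [0.0, 0.981, -0.193, -0.0]
contact_force: [-0.1, -1.6, 0.2]
opening: 0.23
finger_force: 0.0
```

```bash
cat > plan.py <<'E'
# rows of tool shifts through world waypoints at constant measured yaw
from h import *
import sys
exec(open('st.py').read().split('\n',1)[1])
M=Rq(s['eef_rot']);print('yaw',np.degrees(np.arctan2(M[1,0],M[0,0])).round(2))
p=np.array(s['tool_pos'])
step=float(sys.argv[1])
for a in sys.argv[2:]:
    q=np.array(eval(a));n=int(np.ceil(np.linalg.norm(q-p)/step));print(a,n,'x',np.round(M.T@(q-p)/n/.04,3));p=q
E
python3 plan.py .038 "(.20,-.20,.58)" "(.28,-.05,.58)" "(.26,.10,.56)"
```

```text
{'time': np.float64(2.35), 'joints': array([-1.623, -0.227,  1.442, -0.   ,  1.926,  0.335]), 'tool_pos': array([ 0.096, -0.28 ,  0.571]), 'eef_rot': array([ 0.   ,  0.981, -0.193, -0.   ]), 'opening': np.float64(0.23), 'contact_force': array([-0.114, -1.559,  0.217])} 0.296
yaw -22.21
(.20,-.20,.58) 4 x [ 0.41  -0.709 -0.055]
(.28,-.05,.58) 5 x [ 0.087 -0.846 -0.001]
(.26,.10,.56) 5 x [-0.376 -0.657  0.1  ]
```

```bash
python3 plan.py .038 "(.19,-.19,.58)" "(.268,-.05,.58)" "(.25,.10,.58)"
```

```text
{'time': np.float64(2.35), 'joints': array([-1.623, -0.227,  1.442, -0.   ,  1.926,  0.335]), 'tool_pos': array([ 0.096, -0.28 ,  0.571]), 'eef_rot': array([ 0.   ,  0.981, -0.193, -0.   ]), 'opening': np.float64(0.23), 'contact_force': array([-0.114, -1.559,  0.217])} 0.296
yaw -22.21
(.19,-.19,.58) 4 x [ 0.328 -0.743 -0.055]
(.268,-.05,.58) 5 x [ 0.096 -0.795 -0.   ]
(.25,.10,.58) 4 x [-0.459 -0.825 -0.001]
```

Call:
arm_command(steps=[{"tx":0.33,"ty":-0.74,"tz":-0.06,"ax":0,"ay":0,"az":0},{"tx":0.33,"ty":-0.74,"tz":-0.06,"ax":0,"ay":0,"az":0},{"tx":0.33,"ty":-0.74,"tz":-0.06,"ax":0,"ay":0,"az":0},{"tx":0.33,"ty":-0.74,"tz":-0.06,"ax":0,"ay":0,"az":0}])

```text
time: 2.75
tool_pos: [0.1902, -0.1905, 0.5805]
eef_rot: [0.001, 0.982, -0.191, 0.0]
contact_force: [1.4, -0.5, 0.4]
opening: 0.23
finger_force: 0.0
```

Call:
arm_command(steps=[{"tx":0.1,"ty":-0.8,"tz":0,"ax":0,"ay":0,"az":0},{"tx":0.1,"ty":-0.8,"tz":0,"ax":0,"ay":0,"az":0}])

```text
time: 2.95
tool_pos: [0.2215, -0.134, 0.5803]
eef_rot: [0.0, 0.982, -0.19, 0.0]
contact_force: [1.4, -0.7, 0.2]
opening: 0.23
finger_force: 0.0
```

```bash
python3 - <<'E'
from h import *
cv2.imwrite('pics/x.png',np.hstack([cam('scene')['image'][:300,250:],cam('top')['image'][100:400-16,250:]][:1]+[cv2.resize(cam('top')['image'],(400,300))]))
E
python3 st.py
```

```text
{'time': np.float64(3.1), 'joints': array([-0.987, -0.297,  1.462, -0.   ,  1.974,  0.961]), 'tool_pos': array([ 0.221, -0.134,  0.581]), 'eef_rot': array([ 0.001,  0.982, -0.187,  0.001]), 'opening': np.float64(0.233), 'contact_force': array([ 0.117, -0.754,  0.404])} 0.259
```

View pics/x.png

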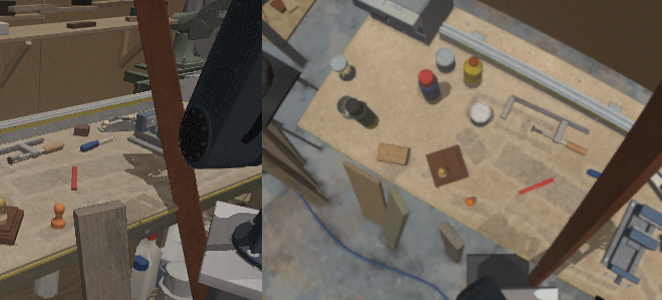

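The crossing is clear so far: the post runs from (150,0) to (190,300) in the left view, with the arm inside it. Carrying on.

Call:
arm_command(steps=[{"tx":0.1,"ty":-0.8,"tz":0,"ax":0,"ay":0,"az":0},{"tx":0.1,"ty":-0.8,"tz":0,"ax":0,"ay":0,"az":0},{"tx":0.0,"ty":-0.8,"tz":0,"ax":0,"ay":0,"az":0}])

```text
time: 3.4
tool_pos: [0.2648, -0.0498, 0.58]
eef_rot: [0.0, 0.981, -0.192, 0.0]
contact_force: [0.6, 0.8, 0.5]
opening: 0.228
finger_force: 0.0
```

Call:
arm_command(steps=[{"tx":-0.4,"ty":-0.83,"tz":0,"ax":0,"ay":0,"az":0},{"tx":-0.4,"ty":-0.83,"tz":0,"ax":0,"ay":0,"az":0},{"tx":-0.4,"ty":-0.83,"tz":0,"ax":0,"ay":0,"az":0},{"tx":-0.4,"ty":-0.83,"tz":0,"ax":0,"ay":0,"az":0},{"tx":-0.4,"ty":-0.83,"tz":0,"ax":0,"ay":0,"az":0}])

```text
time: 3.9
tool_pos: [0.2523, 0.1349, 0.5802]
eef_rot: [0.0, 0.982, -0.191, 0.001]
contact_force: [1.8, -1.1, -0.2]
opening: 0.232
finger_force: 0.0
```

```bash
python3 plan.py .038 "(.26,.18,.55)" "(.45,.27,.3)"
```

```text
{'time': np.float64(3.9), 'joints': array([ 9.300e-02, -2.450e-01,  1.431e+00, -1.000e-03,  1.954e+00,
        2.049e+00]), 'tool_pos': array([0.252, 0.135, 0.58 ]), 'eef_rot': array([ 0.   ,  0.982, -0.191,  0.001]), 'opening': np.float64(0.232), 'contact_force': array([ 1.754, -1.068, -0.187])} 0.286
yaw -22.07
(.26,.18,.55) 2 x [-0.123 -0.558  0.377]
(.45,.27,.3) 9 x [ 0.394 -0.43   0.695]
```

```bash
python3 plan.py .046 "(.532,.257,.25)"
```

```text
{'time': np.float64(3.9), 'joints': array([ 9.300e-02, -2.450e-01,  1.431e+00, -1.000e-03,  1.954e+00,
        2.049e+00]), 'tool_pos': array([0.252, 0.135, 0.58 ]), 'eef_rot': array([ 0.   ,  0.982, -0.191,  0.001]), 'opening': np.float64(0.232), 'contact_force': array([ 1.754, -1.068, -0.187])} 0.286
yaw -22.07
(.532,.257,.25) 10 x [ 0.532 -0.546  0.826]
```

Call:
arm_command(steps=[{"tx":0.53,"ty":-0.55,"tz":0.82,"ax":0,"ay":0,"az":0},{"tx":0.53,"ty":-0.55,"tz":0.82,"ax":0,"ay":0,"az":0},{"tx":0.53,"ty":-0.55,"tz":0.82,"ax":0,"ay":0,"az":0},{"tx":0.53,"ty":-0.55,"tz":0.82,"ax":0,"ay":0,"az":0},{"tx":0.53,"ty":-0.55,"tz":0.82,"ax":0,"ay":0,"az":0}])

```text
time: 4.4
tool_pos: [0.3933, 0.1962, 0.4145]
eef_rot: [0.0, 0.982, -0.191, 0.0]
contact_force: [1.0, 0.6, -0.1]
opening: 0.233
finger_force: 0.0
```

Call:
arm_command(steps=[{"tx":0.53,"ty":-0.55,"tz":0.82,"ax":0,"ay":0,"az":0},{"tx":0.53,"ty":-0.55,"tz":0.82,"ax":0,"ay":0,"az":0},{"tx":0.53,"ty":-0.55,"tz":0.82,"ax":0,"ay":0,"az":0},{"tx":0.53,"ty":-0.55,"tz":0.82,"ax":0,"ay":0,"az":0},{"tx":0.53,"ty":-0.55,"tz":0.82,"ax":0,"ay":0,"az":0}])

```text
time: 4.9
tool_pos: [0.5331, 0.258, 0.2501]
eef_rot: [0.0, 0.982, -0.191, -0.0]
contact_force: [0.2, 0.9, 0.3]
opening: 0.23
finger_force: 0.0
```

Call:
arm_command(steps=[{"tx":0,"ty":0,"tz":0,"ax":0,"ay":0,"az":0},{"tx":0,"ty":0,"tz":0,"ax":0,"ay":0,"az":0},{"tx":0,"ty":0,"tz":0,"ax":0,"ay":0,"az":0}])

```text
time: 5.2
tool_pos: [0.5313, 0.2585, 0.2533]
eef_rot: [-0.0, 0.982, -0.191, 0.001]
contact_force: [0.1, 0.1, 0.3]
opening: 0.227
finger_force: 0.0
```

```bash
python3 - <<'E'
from h import *
d=cam('wrist');np.savez('w1.npz',**{k:np.array(v) for k,v in d.items()})
cv2.imwrite('pics/w1.png',cv2.resize(d['image'],(800,600),interpolation=cv2.INTER_CUBIC))
g=lambda P:(proj(d,P)*800/512).round()
print(g([[.588,.235,.034],[.56,.247,.034]]).tolist())
E
python3 st.py
```

```text
[[403.0, 177.0], [402.0, 220.0]]
{'time': np.float64(5.25), 'joints': array([ 0.264,  0.446,  1.486, -0.   ,  1.207,  2.219]), 'tool_pos': array([0.531, 0.259, 0.254]), 'eef_rot': array([-0.001,  0.982, -0.19 ,  0.001]), 'opening': np.float64(0.231), 'contact_force': array([ 0.132, -0.208, -0.186])} 0.591
```

View pics/w1.png

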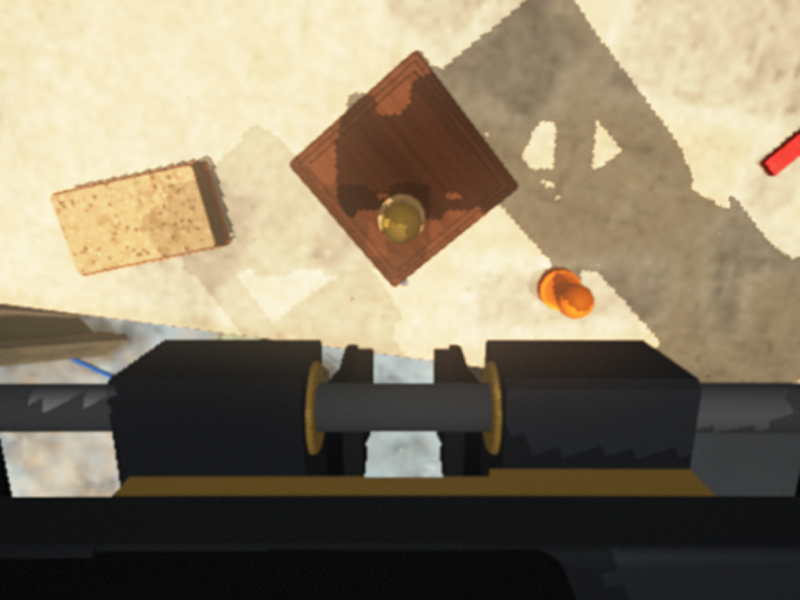

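The wrist view shows the plinth outline with corners at (418,52), (517,186), (397,285) and (291,162). The finial is at (401,218), the orange look-alike at (566,292) and the fingers at (350–460,360). Next I'll fit the edges to sub-pixel accuracy.

```bash
cat > fit.py <<'E'
from h import *
import sys
from scipy.optimize import least_squares
def rect(x,y,w,h,z):
    c,s=np.cos(w),np.sin(w);q=np.array([[-1,-1],[1,-1],[1,1],[-1,1]])*h
    return np.c_[q@np.array([[c,s],[-s,c]])+[x,y],np.full(4,z)]
def edges(d,guess,z=.01,h=.062,win=.008):
    im=cv2.GaussianBlur(d['image'],(3,3),0).astype(np.float32)
    sat=im[...,2]/(im[...,0]+8.)
    C=rect(*guess,h,z);ctr=C.mean(0);pts=[]
    for i in range(4):
        a,b=C[i],C[(i+1)%4];n=(a+b)/2-ctr;n/=np.linalg.norm(n);side=[]
        for t in np.linspace(.12,.88,40):
            o=np.linspace(-win,win,65);P=a+(b-a)*t+n*o[:,None];uv=proj(d,P).astype(np.float32)
            v=cv2.remap(sat,uv[None,:,0],uv[None,:,1],cv2.INTER_LINEAR)[0]
            g=-np.gradient(cv2.GaussianBlur(v[None],(9,1),2)[0]);k=g.argmax()
            if g[k]>.01 and 3<k<61: side.append(np.r_[P[k][:2]])
        pts.append(np.array(side))
    def f(p):
        out=[]
        for i in range(4):
            ang=p[2]+np.array([-90,0,90,180][i])*np.pi/180
            out.append((pts[i]-p[:2])@[np.cos(ang),np.sin(ang)]-p[3])
        return np.concatenate(out)
    r=least_squares(f,[*guess,h],loss='soft_l1',f_scale=.001)
    return r.x,[len(q) for q in pts],np.median(np.abs(f(r.x)))
if __name__=='__main__':
    d=dict(np.load('w1.npz',allow_pickle=True));d={k:(v.item() if v.ndim==0 else v) for k,v in d.items()}
    c=np.array([[418,52],[517,186],[397,285],[291,162]])*512/800
    P=unproj(d,c,.01);print(np.round(P,4).tolist(),np.linalg.norm(P-np.roll(P,1,0),axis=1).round(4))
    e=P[1]-P[2];w=np.arctan2(e[1],e[0]);w=(w+np.pi/4)%(np.pi/2)-np.pi/4
    g=[*P.mean(0)[:2],w];print(g)
    x,n,m=edges(d,g,.01);print(x.round(4),n,m.round(5))
    print('ball',unproj(d,np.array([401,219])*.64,.082),'foot',unproj(d,np.array([402,217])*.64,.047))
    im=d['image'].copy();s=8
    uv=proj(d,[[x[0],x[1],.03]])[0].astype(int);x0,y0=uv[0]-50,max(uv[1]-37,0)
    x0,y0=uv[0]-48,uv[1]-10
    cr=cv2.resize(im[y0:y0+75,x0:x0+100],None,fx=s,fy=s,interpolation=cv2.INTER_CUBIC)
    D=lambda P,col:cv2.polylines(cr,[np.round((proj(d,P)-[x0-.5,y0-.5]+0)*s).astype(int)],True,col,1)
    D(rect(*x[:3],x[3],.01),(0,255,0));D(rect(*x[:3],.05,.034),(255,255,0))
    b=unproj(d,np.array([401,219])*.64,.082)[0]
    t=np.linspace(0,2*np.pi,50)[:,None];cir=lambda r,z:np.hstack([b[0]+r*np.cos(t),b[1]+r*np.sin(t),0*t+z])
    D(cir(.017,.047),(255,0,0));D(cir(.013,.082),(0,0,255));D(cir(.017,.034),(255,0,255))
    cv2.imwrite('pics/fit1.png',cr)
E
python3 fit.py
```

```text
[[0.6652, 0.1923, 0.01], [0.5489, 0.1564, 0.01], [0.5113, 0.2712, 0.01], [0.6299, 0.3099, 0.01]] [0.1228 0.1217 0.1208 0.1248]
[np.float64(0.5888202479786475), np.float64(0.2324365790631912), np.float64(0.3168953879695353)]
[0.5893 0.234  0.3072 0.0619] [40, 40, 40, 40] 0.0001
ball [[0.56487408 0.24574641 0.082     ]] foot [[0.5630311  0.24587372 0.047     ]]
```

View pics/fit1.png

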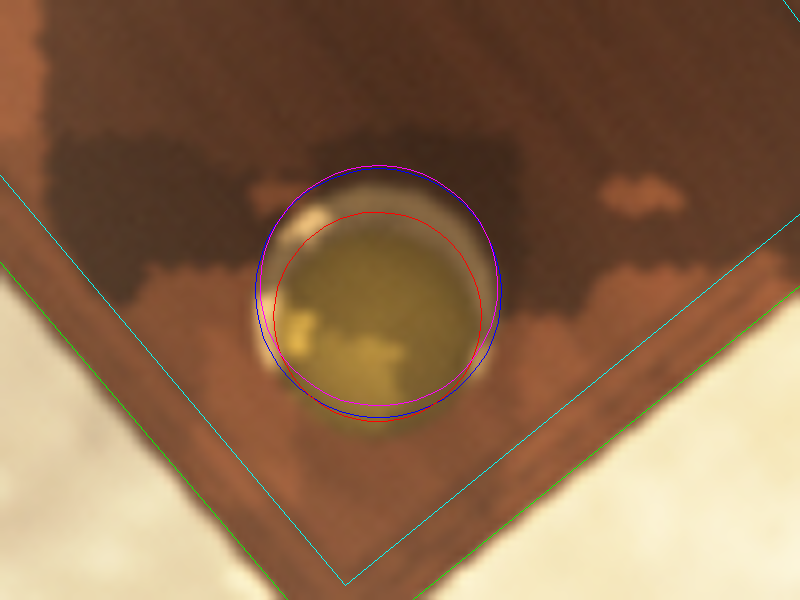

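The fit is good: measured half side 61.9 mm against 62. The plinth centre is (0.5893, 0.2340) and the foot about (0.5633, 0.2463), so it needs 29 mm towards −25°. I'll align the V of the half-open fingers with that direction, behind the foot.

Call:
arm_command(steps=[{"tx":0,"ty":0,"tz":0,"ax":0,"ay":0,"az":0.115},{"tx":0,"ty":0,"tz":0,"ax":0,"ay":0,"az":0},{"tx":0,"ty":0,"tz":0,"ax":0,"ay":0,"az":0}])

```text
time: 5.55
tool_pos: [0.5309, 0.2595, 0.2541]
eef_rot: [-0.001, 0.976, -0.218, 0.001]
contact_force: [-0.0, -0.1, 0.5]
opening: 0.231
finger_force: 0.0
```

```bash
python3 plan.py .04 "(.5288,.2626,.09)" "(.5288,.2626,.042)"
```

```text
{'time': np.float64(5.55), 'joints': array([ 0.266,  0.446,  1.487, -0.   ,  1.206,  2.275]), 'tool_pos': array([0.531, 0.259, 0.254]), 'eef_rot': array([-0.001,  0.976, -0.218,  0.001]), 'opening': np.float64(0.231), 'contact_force': array([-0.045, -0.14 ,  0.521])} 0.591
yaw -25.13
(.5288,.2626,.09) 5 x [-0.018 -0.008  0.82 ]
(.5288,.2626,.042) 2 x [-0.001  0.001  0.6  ]
```

Call:
arm_command(steps=[{"tx":-0.018,"ty":-0.018,"tz":0.82,"ax":0,"ay":0,"az":0},{"tx":-0.018,"ty":-0.018,"tz":0.82,"ax":0,"ay":0,"az":0},{"tx":-0.018,"ty":-0.018,"tz":0.82,"ax":0,"ay":0,"az":0},{"tx":-0.018,"ty":-0.018,"tz":0.82,"ax":0,"ay":0,"az":0},{"tx":-0.018,"ty":-0.018,"tz":0.82,"ax":0,"ay":0,"az":0}])

```text
time: 6.05
tool_pos: [0.5295, 0.2646, 0.0881]
eef_rot: [-0.001, 0.976, -0.218, 0.001]
contact_force: [-0.6, -0.1, 0.2]
opening: 0.232
finger_force: 0.0
```

Call:
arm_command(steps=[{"tx":0,"ty":0,"tz":0,"ax":0,"ay":0,"az":0},{"tx":0,"ty":0,"tz":0,"ax":0,"ay":0,"az":0},{"tx":0,"ty":0,"tz":0,"ax":0,"ay":0,"az":0}])

```text
time: 6.35
tool_pos: [0.5307, 0.2649, 0.0903]
eef_rot: [-0.001, 0.976, -0.218, 0.002]
contact_force: [-0.6, 0.1, 0.6]
opening: 0.231
finger_force: 0.0
```

```bash
python3 plan.py .04 "(.5288,.2626,.042)"; python3 - <<'E'
from h import *
d=cam('wrist');np.savez('w2.npz',**{k:np.array(v) for k,v in d.items()})
cv2.imwrite('pics/w2.png',d['image'])
print(telemetry.sense()['tool_pos'],proj(d,[[.5633,.2463,.034],[.5633,.2463,.082],[.5893,.234,.034]]).round(0).tolist())
E
```

```text
{'time': np.float64(6.35), 'joints': array([ 0.275,  0.66 ,  1.626, -0.   ,  0.851,  2.285]), 'tool_pos': array([0.531, 0.265, 0.09 ]), 'eef_rot': array([-0.001,  0.976, -0.218,  0.002]), 'opening': np.float64(0.231), 'contact_force': array([-0.581,  0.072,  0.56 ])} 0.593
yaw -25.17
(.5288,.2626,.042) 2 x [-0.012  0.038  0.604]
[0.53077562 0.26487275 0.09049041] [[262.0, 154.0], [262.0, 166.0], [262.0, 109.0]]
```

View pics/w2.png

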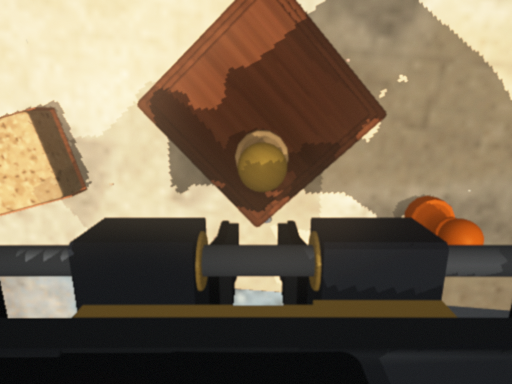

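The view agrees with the model: ball seen at (262,163), predicted (262,166), and the finger tips at (230,225) and (290,225) straddle its line. Lowering now, then I'll push slowly.

Call:
arm_command(steps=[{"tx":-0.012,"ty":0.038,"tz":0.6,"ax":0,"ay":0,"az":0},{"tx":-0.012,"ty":0.038,"tz":0.6,"ax":0,"ay":0,"az":0},{"tx":0,"ty":0,"tz":0,"ax":0,"ay":0,"az":0},{"tx":0,"ty":0,"tz":0,"ax":0,"ay":0,"az":0}])

```text
time: 6.8
tool_pos: [0.5278, 0.2623, 0.0414]
eef_rot: [-0.0, 0.976, -0.218, 0.001]
contact_force: [0.0, 0.8, 0.3]
opening: 0.23
finger_force: 0.0
```

```bash
python3 plan.py .04 "(.5683,.2439,.042)"
```

```text
{'time': np.float64(6.8), 'joints': array([0.272, 0.734, 1.655, 0.   , 0.751, 2.282]), 'tool_pos': array([0.528, 0.262, 0.041]), 'eef_rot': array([-0.   ,  0.976, -0.218,  0.001]), 'opening': np.float64(0.23), 'contact_force': array([0.04 , 0.769, 0.334])} 0.589
yaw -25.19
(.5683,.2439,.042) 2 x [ 0.556 -0.008 -0.006]
```

Call:
arm_command(steps=[{"tx":0.1,"ty":0,"tz":0,"ax":0,"ay":0,"az":0},{"tx":0.1,"ty":0,"tz":0,"ax":0,"ay":0,"az":0},{"tx":0.07,"ty":0,"tz":0,"ax":0,"ay":0,"az":0},{"tx":0.07,"ty":0,"tz":0,"ax":0,"ay":0,"az":0},{"tx":0.07,"ty":0,"tz":0,"ax":0,"ay":0,"az":0}])

```text
time: 7.3
tool_pos: [0.5419, 0.2551, 0.0404]
eef_rot: [-0.0, 0.976, -0.218, -0.0]
contact_force: [-1.1, 0.9, 1.4]
opening: 0.228
finger_force: 0.8
```

Call:
arm_command(steps=[{"tx":0.07,"ty":0,"tz":0,"ax":0,"ay":0,"az":0},{"tx":0.07,"ty":0,"tz":0,"ax":0,"ay":0,"az":0},{"tx":0.07,"ty":0,"tz":0,"ax":0,"ay":0,"az":0},{"tx":0.07,"ty":0,"tz":0,"ax":0,"ay":0,"az":0},{"tx":0.07,"ty":0,"tz":0,"ax":0,"ay":0,"az":0}])

```text
time: 7.8
tool_pos: [0.5543, 0.249, 0.04]
eef_rot: [0.0, 0.976, -0.218, -0.0]
contact_force: [-0.3, -0.2, 1.3]
opening: 0.229
finger_force: 0.7
```

Call:
arm_command(steps=[{"tx":0,"ty":0,"tz":0,"ax":0,"ay":0,"az":0},{"tx":0,"ty":0,"tz":0,"ax":0,"ay":0,"az":0}])

```text
time: 8.0
tool_pos: [0.5548, 0.2489, 0.0401]
eef_rot: [0.0, 0.976, -0.218, 0.0]
contact_force: [-1.1, 0.2, 0.4]
opening: 0.227
finger_force: 0.1
```

```bash
python3 plan.py .04 "(.5683,.2439,.042)"; python3 - <<'E'
from h import *
d=cam('wrist');T=d['T']
s=telemetry.sense();M=Rq(s['eef_rot']);f=np.array(s['tool_pos'])+M[:,0]*.0232
t=np.linspace(0,2*np.pi,60)[:,None]
im=d['image'];k=4
x0,y0=170,70
cr=cv2.resize(im[y0:y0+140,x0:x0+190],None,fx=k,fy=k,interpolation=cv2.INTER_CUBIC)
for r,z,c in ((.017,.047,(255,0,0)),(.013,.082,(0,0,255))):
    P=np.hstack([f[0]+r*np.cos(t),f[1]+r*np.sin(t),0*t+z])
    cv2.polylines(cr,[np.round((proj(d,P)-[x0,y0])*k).astype(int)],True,c,1)
g=np.round((proj(d,[[.5893,.234,.034]])[0]-[x0,y0])*k).astype(int);cv2.drawMarker(cr,tuple(int(i) for i in g),(0,255,0))
cv2.imwrite('pics/w3.png',cr)
E
```

```text
{'time': np.float64(8.0), 'joints': array([ 0.238,  0.752,  1.605, -0.   ,  0.784,  2.249]), 'tool_pos': array([0.555, 0.249, 0.04 ]), 'eef_rot': array([ 0.   ,  0.976, -0.218,  0.   ]), 'opening': np.float64(0.227), 'contact_force': array([-1.073,  0.175,  0.392])} 0.608
yaw -25.2
(.5683,.2439,.042) 1 x [ 0.358 -0.029 -0.047]
```

View pics/w3.png

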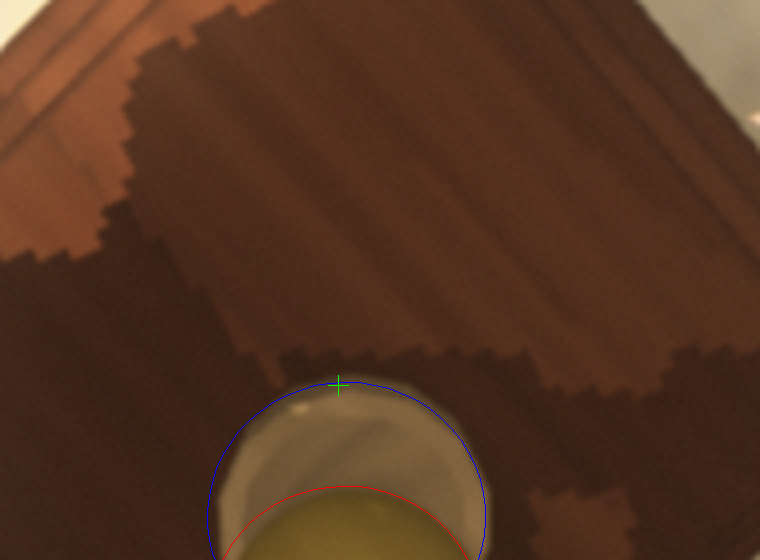

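The foot is seated in the V, its centre within about 1 mm of the overlay. About 13 mm remains along tool x and −2 mm along y.

Call:
arm_command(steps=[{"tx":0.07,"ty":-0.011,"tz":0,"ax":0,"ay":0,"az":0},{"tx":0.07,"ty":-0.011,"tz":0,"ax":0,"ay":0,"az":0},{"tx":0.07,"ty":-0.011,"tz":0,"ax":0,"ay":0,"az":0},{"tx":0.07,"ty":-0.011,"tz":0,"ax":0,"ay":0,"az":0},{"tx":0.055,"ty":-0.011,"tz":0,"ax":0,"ay":0,"az":0}])

```text
time: 8.55
tool_pos: [0.5679, 0.2453, 0.0401]
eef_rot: [-0.0, 0.976, -0.218, 0.0]
contact_force: [-1.2, -0.0, 0.1]
opening: 0.23
finger_force: 0.4
```

Call:
arm_command(steps=[{"tx":0,"ty":0,"tz":0,"ax":0,"ay":0,"az":0},{"tx":0,"ty":0,"tz":0,"ax":0,"ay":0,"az":0},{"tx":-0.1,"ty":0,"tz":0,"ax":0,"ay":0,"az":0},{"tx":-0.3,"ty":0,"tz":0,"ax":0,"ay":0,"az":0},{"tx":-0.6,"ty":0,"tz":0,"ax":0,"ay":0,"az":0}])

```text
time: 9.05
tool_pos: [0.5321, 0.2625, 0.0404]
eef_rot: [-0.001, 0.976, -0.219, 0.001]
contact_force: [0.1, 0.5, -0.1]
opening: 0.226
finger_force: 0.0
```

Call:
arm_command(steps=[{"tx":-0.3,"ty":0,"tz":-0.9,"ax":0,"ay":0,"az":0},{"tx":0,"ty":0,"tz":-1,"ax":0,"ay":0,"az":0},{"tx":0,"ty":0,"tz":-1,"ax":0,"ay":0,"az":0},{"tx":0,"ty":0,"tz":-1,"ax":0,"ay":0,"az":0},{"tx":0,"ty":0,"tz":-1,"ax":0,"ay":0,"az":0}])

```text
time: 9.55
tool_pos: [0.5189, 0.2679, 0.2376]
eef_rot: [0.0, 0.976, -0.218, -0.0]
contact_force: [1.1, 1.1, -0.1]
opening: 0.23
finger_force: 0.0
```

Call:
arm_command(steps=[{"tx":0,"ty":0,"tz":0,"ax":0,"ay":0,"az":0},{"tx":0,"ty":0,"tz":0,"ax":0,"ay":0,"az":0},{"tx":0,"ty":0,"tz":0,"ax":0,"ay":0,"az":0}])

```text
time: 9.85
tool_pos: [0.5187, 0.2674, 0.2347]
eef_rot: [0.001, 0.976, -0.218, -0.002]
contact_force: [-0.1, -0.3, -0.4]
opening: 0.229
finger_force: 0.0
```

```bash
python3 st.py; python3 - <<'E'
from fit import *
d=cam('wrist')
for z in (.01,):
    x,n,m=edges(d,[.5893,.234,.3072],z);print(x.round(4),n,m.round(5))
k=8;t=np.linspace(0,2*np.pi,60)[:,None]
uv=proj(d,[[x[0],x[1],.05]])[0].astype(int);x0,y0=uv[0]-45,uv[1]-35
cr=cv2.resize(d['image'][y0:y0+70,x0:x0+90],None,fx=k,fy=k,interpolation=cv2.INTER_CUBIC)
for r,z,c in ((.017,.047,(255,0,0)),(.013,.082,(0,0,255)),(.023,.034,(0,255,0))):
    P=np.hstack([x[0]+r*np.cos(t),x[1]+r*np.sin(t),0*t+z])
    cv2.polylines(cr,[np.round((proj(d,P)-[x0-.5,y0-.5])*k).astype(int)],True,c,1)
cv2.polylines(cr,[np.round((proj(d,rect(*x[:3],.05,.034))-[x0-.5,y0-.5])*k).astype(int)],True,(255,255,0),1)
cv2.imwrite('pics/w4.png',cr)
E
```

```text
{'time': np.float64(9.85), 'joints': array([0.285, 0.459, 1.523, 0.   , 1.163, 2.295]), 'tool_pos': array([0.519, 0.267, 0.235]), 'eef_rot': array([ 0.001,  0.976, -0.218, -0.002]), 'opening': np.float64(0.229), 'contact_force': array([-0.132, -0.3  , -0.407])} 0.584
[0.5896 0.2338 0.3065 0.062 ] [40, 40, 40, 40] 4e-05
```

View pics/w4.png

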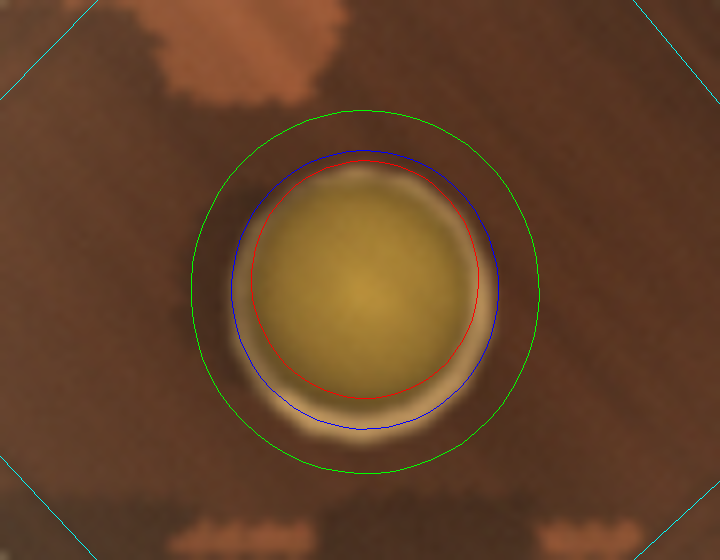

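The foot sits about 1.5 mm from the middle of the plinth (foot ring at (362,300), target circle at (365,290)). It stands upright and the arm is clear, so I'm handing in.

```bash
python3 -c "
from plant import job
print(job.finish_job())"
```

```text
the job is handed in; nothing more can be done
None
```

The finial stands upright about 1.5 mm from the middle of the plinth by the last wrist picture (limit 6 mm). Nothing but its foot was touched, the arm finished clear, and I handed the job in after about 10 s; no verdict came back.

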